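Feed a board tray under the laser guard with a push stick

TASK

Pick up the wooden push stick and use its cross head to feed the aluminium board tray along the bed, through the low mouth of the laser guard, until it comes up against the rubber buffer hidden inside; press it firmly home with about 10 newtons for a moment, never pushing harder than 20. Ease the stick back gently so that the tray stays touching the buffer, then lay the stick on the bench clear of the bed and let go. Keep the gripper itself off the tray, and leave the bottle, the spool and the screwdriver where they are.

Things in the scene. Friction and masses are not known exactly. Their poses are not given: they have to be found in the camera images.
- guard: Dark fixed hood over the far end of the feed bed, 200 mm deep, 160 wide, 141 high, carrying an optical head. Origin: middle of its mouth, at bench height; x = feed direction (level, into the mouth), z up. The mouth is 120 mm wide, clear 27 mm above the bed's top. Inside, out of sight, is the rubber buffer, the only part of the guard that the tray meets in a proper feed.
- mouth (a point): Middle of the guard's mouth at the height of the bed's top; axes as the guard's. The rubber buffer faces the tray's front edge anywhere from 122 to 162 mm inside this point: it is set anew each time and not measured. It is sprung, about 4 N per mm pressed in, 8 mm travel, and pushes the tray back if the stick is drawn off abruptly.
- bed: Dark grey metal feed bed fixed on the bench, 160 mm wide, top 15 mm above the bench; origin and axes as the guard's. It runs from x = -200 to +205 mm. Two steel guide rails 8 mm high stand on it: parallel and 84 mm apart from x = -5 mm inwards; before the mouth they flare out to 112 mm apart at x = -100 mm.
- tray: Aluminium tray with a green circuit board on it, lying flat on the bed before the mouth: 90 mm long (its x, along the feed), 80 mm wide, 14 mm thick (18 mm over the board's parts). Origin: centre of its underside. About 0.3 kg; it drags on the bed with roughly 1 to 4 N.
- stick_grip (a point): Wooden push stick, 90 g: a bar 14 mm wide, 12 high, with a grip block (60 long, 16 wide, 48 tall) and a cross head (40 wide, 10 thick, 12 high) at the front, all with one flat underside. Point: middle of the grip block, 30 mm above the underside; pinch it here across its width. x = along the stick to the head, z up. The head's front face is 165 mm ahead, the tail end 45 mm behind.
- stick: The same push stick; origin on its underside, straight below the grip point.
- stick_head (a point): Middle of the push stick's flat front face, 6 mm above its underside; same axes as the grip point.
- bottle_mid (a point): Bystander: white bottle with a blue cap, 52 mm across, 110 mm tall; point at mid height.
- spool_mid (a point): Bystander: pale tape spool, 52 mm across, 16 mm high, lying flat; point at its centre.
- driver_grip (a point): Bystander: screwdriver with a yellow handle, lying on the bench; point on the handle.
Mind the look-alikes: they are no part of the job. Of the things like the stick, leave any that is red; of the rest the smaller one is meant. Of the things that look like the tray, the smaller one is meant.

How it is judged:
By the outcome, as a careful person would: the job done as asked, in the order asked, and still so for the second after the job is handed in, with the robot touching nothing.
It also fails if it takes over 72 s, if anything falls off the work surface, if the arm or the gripper's body presses on something with over 40 N, if the wrist force passes 120 N, or if a joint passes its speed limit or range.

ROBOT

A 6-joint arm with a two-finger parallel gripper is mounted at the origin on the work surface. World frame = base frame: x ahead of the robot, y to its left, z up, the work surface at z = 0. Lengths are in m, angles in rad, forces in N, time in s.
With the tool pointing down it reaches from about 0.325 to 0.775 m from the base axis. Payload 9.3 kg.
Tool frame: the origin (TCP) lies on the centre line of the jaws, within the pads' length; the fingertips stand 17 mm ahead of it and the grasp point (between the pads) lies 2 mm behind it; z points along the fingers, y is the line along which they close (so a half turn about z gives the same grasp; the last joint's range is limited). The gripper opens to 85 mm and grips with 20 to 120 N. Pads are 22 mm wide; open, the fingers measure 114 mm over their backs; the gripper's body (76 mm by 85 mm) begins 54 mm behind the grasp point. The pads swing forward as they close: fully open they stand 13 mm farther back than shut.
Start: joints at [-1.384, 0.259, 0.021, 1.334, 0, 1.418], TCP at [0.183, -0.519, 0.248] pointing down, gripper open.
Joint ranges: [-3.04, 3.04], [-0.91, 1.82], [-1.04, 1.36], [-1.92, 1.95], [-1.52, 1.45], [-3.14, 3.14]. Speed limits (rad/s): [2.22, 2.22, 2.79, 3.14, 3.14, 3.14].

INTERFACE

Orientations are given as a unit quaternion [w, x, y, z].
In Python, from cell import manip gives the robot as it stands. The module is installed in compiled form; this text tells all that it offers.
- The arm moves only by the shell command python3 -m handwheel 'ROWS' [FORCE]. ROWS is text: rows parted by semicolons, each of 7 numbers parted by spaces: the shift along the world's x, y, z in m, then the turn, a rotation vector about the world's x, y, z in rad, then the gripper command: -1 is shut, 1 is fully open, values between are in proportion. In form: tx ty tz rx ry rz hand; .... A call has 1 to 12 rows; each row is the pose to reach, as a shift and turn from the pose commanded when the call began; what a row does not reach only later rows make up. A row lasts 1/10 s, in which the tool goes at most 50 mm and 8.59 degrees, less where a joint would pass 70% of its speed; a pose out of reach is approached as far as the arm can. A call with a gripper value outside its range is refused whole. The fingers move at their own pace and stop on an object; FORCE is the grip in N (left out, the last holds). Time passes only in rows, so rows that repeat a pose let the fingers close. It gives the time, the measured TCP pose, the force, the opening and the grip force at its end, in the units of the state.
- manip.get_state(): the state, without advancing time (a new reading comes with each control period).
- manip.capture(name): name is "scene" or "top" or "wrist"; returns a dict with "color" (400x640x3 uint8, red, green, blue), "fx", "fy", "cx", "cy" (pixels), "k1" (the pictures are not rectified: a ray, as slopes to the right and down, at radius r is drawn at 1 + k1 r^2 times it, then the intrinsics apply), "eye" and "attitude" of the camera in the world. Camera axes: x right, y down, z forward; pixel columns grow to the right and rows downward; lengths in m; the calibration is good to about 2 mm. A picture is of the moment at which its call begins. There is no depth.
- manip.close_job(): hands the job in; it is judged then, once.
The state is a dict: "time_s": time; "joints": joint angles; "qd": joint speeds; "joint_torque": joint torques, N m; "position": TCP position; "eef_rot": TCP orientation; "contact_force": force on the tool from outside, world axes, zero at the start; "ft_torque": the same for the moment, N m; "width": opening from 0.0 (shut) to 1.0 (fully open); "finger_force": force on a finger pad.
Only numpy, scipy, OpenCV 4.12 (cv2) and the standard library are available. Lean on these libraries where they do the work, as an engineer would, in place of code of your own. Each camera call takes 0.05 s, during which the arm holds its last target. There are 200 camera calls.

## Working session

There is one attempt and no reset: what is moved stays moved. The work goes in short steps, Python scripts to look and compute and a shell command to move; the robot and the scene stay as the last step left them, time stands still between calls to the robot, and variables do not carry over. Pictures are saved under pics/ and viewed, at most 10 in all, crops included, and the job is handed in when it is done.

```bash
mkdir -p pics; cat > h.py <<'E'
import numpy as np,cv2,pickle
from scipy.spatial.transform import Rotation as R
from cell import manip
def cap(n,f):
    c=manip.capture(n); pickle.dump(c,open(f'pics/{f}.pkl','wb')); cv2.imwrite(f'pics/{f}.png',c['color'][:,:,::-1]); return c
def att(c):
    a=np.array(c['attitude']); return a if a.shape==(3,3) else R.from_quat(a[[1,2,3,0]]).as_matrix()
def pix(c,u,v,z):
    d=np.array([(u-c['cx'])/c['fx'],(v-c['cy'])/c['fy']]);s=d.copy()
    for _ in range(20): s=d/(1+c['k1']*(s@s))
    r=att(c)@np.array([*s,1]); e=np.array(c['eye']); return e+r*(z-e[2])/r[2]
def proj(c,p):
    q=att(c).T@(np.array(p)-c['eye']); s=q[:2]/q[2]; s=s*(1+c['k1']*(s@s)); return s*[c['fx'],c['fy']]+[c['cx'],c['cy']]
def load(f): return pickle.load(open(f'pics/{f}.pkl','rb'))
E
python3 - <<'E'
from h import *
for n in('scene','top'):
    c=cap(n,n+'0'); print(n,c['eye'],c['attitude'],c['fx'],c['k1'])
a=[cv2.imread(f'pics/{n}0.png') for n in('top','scene')]
cv2.imwrite('pics/t.png',cv2.resize(a[0],(800,500),interpolation=cv2.INTER_CUBIC))
print(manip.get_state())
E
```

```text
scene [ 1.04354328 -0.70800719  1.1813594 ] [-0.29083042  0.89474368  0.32059182 -0.10987403] 446.74023642434094 0.01136208534284871
top [ 0.41264868 -0.06234469  1.43850474] [ 0.02546424 -0.70448416  0.70874962 -0.02697448] 459.15961917026857 0.04356906425178101
{'time_s': 0.1, 'joints': array([-1.38361069e+00,  2.59132104e-01,  2.08574728e-02,  1.33368890e+00,
       -2.59073917e-05,  1.41819710e+00]), 'qd': array([-0.00067379, -0.00111622,  0.0023451 ,  0.00109989,  0.00062991,
       -0.000942  ]), 'joint_torque': array([ 6.34480210e-03, -5.56693661e+01,  3.45069051e+01,  1.16817545e-02,
       -1.08769580e-04,  1.55706590e-05]), 'position': array([ 0.18325407, -0.51833985,  0.24773647]), 'eef_rot': array([-5.83292310e-04,  9.85602791e-01,  1.69076310e-01, -2.30436277e-05]), 'contact_force': array([ 0.09864261,  0.12029762, -0.40378784]), 'ft_torque': array([-0.02922942,  0.01989188, -0.00657775]), 'finger_force': 0.0, 'width': 0.9987778973541802}
```

View pics/t.png

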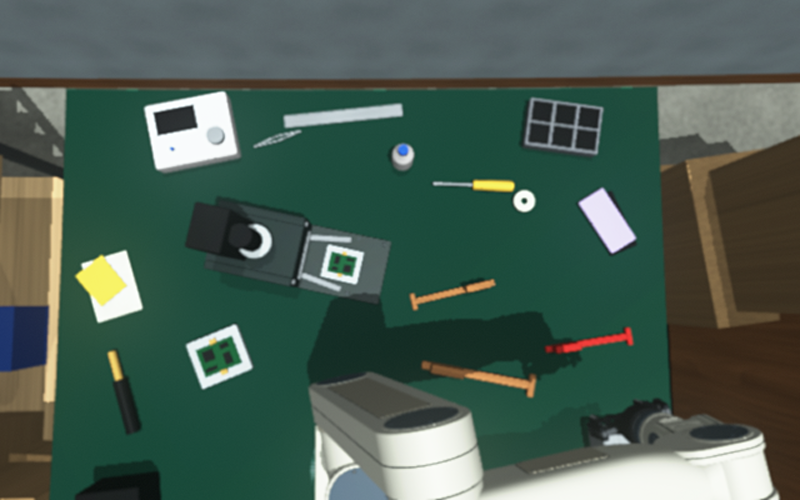

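View pics/scene0.png

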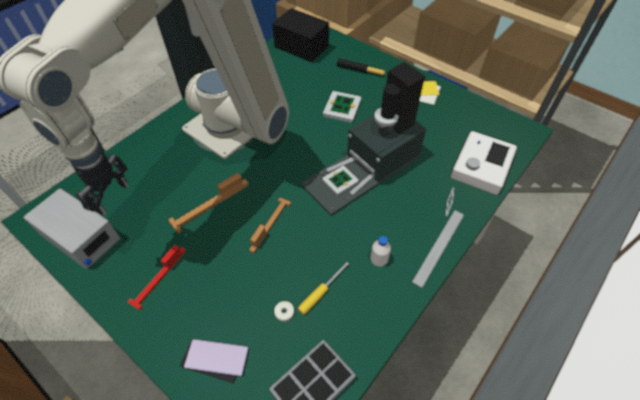

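The top picture shows the guard and bed around (300,255), with the tray at (343,264). The small wooden stick has its head at (413,301) and grip near (480,287). The larger wooden stick is at (480,378) and the red one at (590,342). I'll enlarge the bed and the small stick.

```bash
python3 - <<'E'
from h import *
im=load('top0')['color'][:,:,::-1]
# crop x 230..410, y165..260 ,x4.4
cv2.imwrite('pics/c1.png',cv2.resize(im[155:265,230:410],None,fx=4.4,fy=4.4,interpolation=cv2.INTER_CUBIC))
im=load('scene0')['color'][:,:,::-1]
cv2.imwrite('pics/c2.png',cv2.resize(im[130:260,235:395],None,fx=4.5,fy=4.5,interpolation=cv2.INTER_CUBIC))
E
```

```text
(no output)
```

View pics/c1.png

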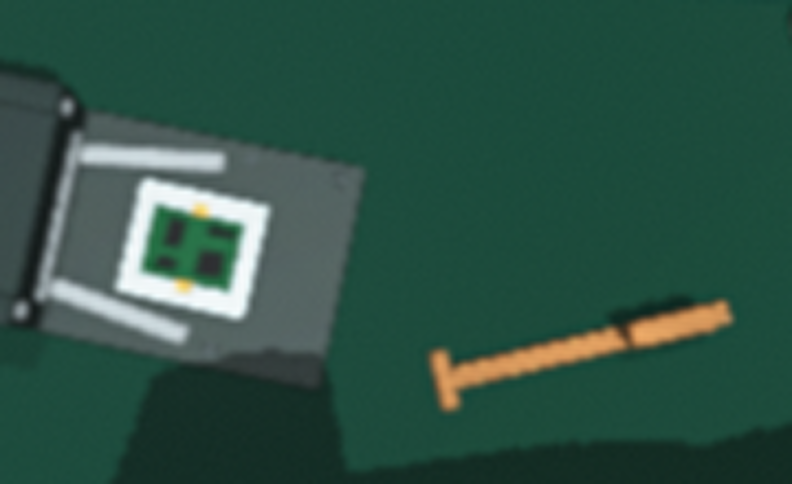

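View pics/c2.png

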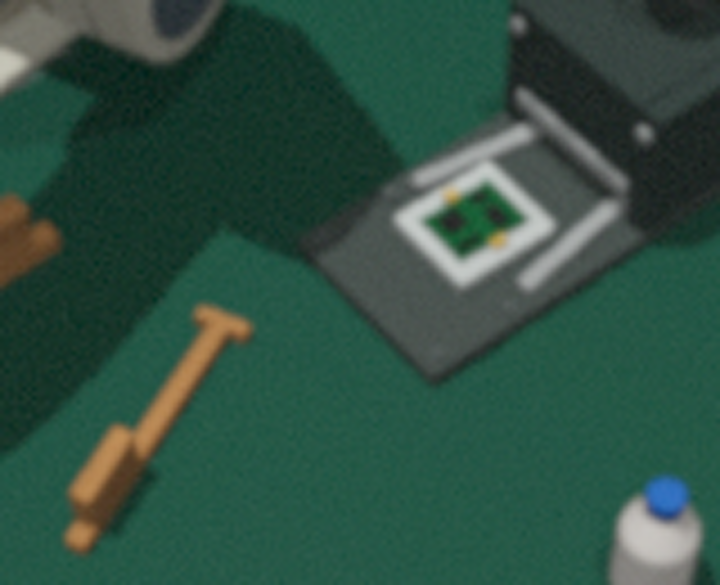

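```bash
python3 - <<'E'
from h import *
t=load('top0');s=load('scene0')
T=lambda x,y,z:pix(t,230-.4+x/4.4,155-.4+y/4.4,z)
S=lambda x,y,z:pix(s,235-.4+x/4.5,130-.4+y/4.5,z)
def show(n,*p):
    print(n,*[np.round(q[:2]*1000,1) for q in p])
b=[T(365,168,.015),T(322,387,.015)];show('bed end T',*b)
b2=[S(432,380,.015),S(300,245,.015)];show('bed end S',*b2)
for B in(b,b2):
    d=B[1]-B[0];print(np.linalg.norm(d),np.degrees(np.arctan2(d[1],d[0])))
tr=[T(146,178,.029),T(270,207,.029),T(243,320,.029),T(115,290,.029)];c=sum(tr)/4;show('tray',*tr,c)
print('len',np.linalg.norm(tr[1]-tr[0]),np.linalg.norm(tr[2]-tr[1]))
f=(tr[0]+tr[3]-tr[1]-tr[2]);print('yaw tray',np.degrees(np.arctan2(f[1],f[0])))
ts=[S(485,160,.029),S(555,228,.029),S(463,290,.029),S(393,217,.029)];show('trayS',*ts,sum(ts)/4)
h=[T(430,352,.012),T(446,411,.012)];hm=sum(h)/2;show('head',*h,hm)
tail=T(730,312,.03);show('tail-ish',tail,T(680,324,.048))
hs=[S(203,308,.012),S(250,332,.012)];show('headS top rear?',*hs)
show('tailS',S(78,538,.012))
show('gripS front top, back top',S(122,428,.048),S(80,495,.048))
show('mouth rail ends T',T(80,152,.023),T(55,285,.023))
show('mouth foot T',T(80,108,.015))
E
```

```text
bed end T [555.  -69.9] [400.7 -38.8]
bed end S [557.2 -69.8] [406.  -36.8]
0.15739315645871127 168.58100258002122
0.1547078895758157 167.67922743570364
tray [547.4  83.5] [526.5  -3.2] [447.7  15.8] [469.1 105. ] [497.7  50.3]
len 0.08920749984091178 0.08113952527264354
yaw tray 76.46154427996089
trayS [468.5 105.1] [548.6  85.5] [531.4  -2.1] [449.7  18.4] [499.5  51.7]
head [ 424.8 -114.9] [ 383.3 -125.8] [ 404.  -120.4]
tail-ish [ 451.2 -323.2] [ 442.7 -285.4]
headS top rear? [ 387.9 -123.6] [ 428.6 -118.1]
tailS [ 452.4 -318.1]
gripS front top, back top [ 433.7 -250.5] [ 448.8 -306. ]
mouth rail ends T [566.6 130.5] [473.1 147.6]
mouth foot T [598.8 131.7]
```

```bash
python3 -m handwheel '.08 .07 -.03 0 0 .4 1;.16 .14 -.06 0 0 .8 1;.26 .237 -.09 0 0 1.2 1;.26 .237 -.098 0 0 1.468 1;.26 .237 -.098 0 0 1.468 1;.26 .237 -.098 0 0 1.468 1;.26 .237 -.098 0 0 1.468 1;.26 .237 -.098 0 0 1.468 1;.26 .237 -.098 0 0 1.468 1;.26 .237 -.098 0 0 1.468 1;.26 .237 -.098 0 0 1.468 1;.26 .237 -.098 0 0 1.468 1'
python3 - <<'E'
from h import *
c=cap('wrist','w1');im=c['color'][:,:,::-1].copy()
print(c['eye'],manip.get_state()['position'],manip.get_state()['joints'])
for n,p in dict(grip=(.442,-.281,.048),head=(.404,-.1205,.012)).items(): print(n,proj(c,p))
cv2.imwrite('pics/w1b.png',cv2.resize(im,(800,500)))
E
```

```text
time_s: 1.3
position: [0.4432, -0.2815, 0.1501]
eef_rot: [-0.0, 0.62, 0.785, -0.0]
contact_force: [-1.0, 0.1, -0.5]
width: 1.0
finger_force: 0.0
[ 0.42658921 -0.20885604  0.27522276] [ 0.4431601  -0.28162635  0.15016832] [-7.26003069e-01  2.65416860e-01 -2.26027795e-01  1.07961373e+00
 -7.15034647e-06  6.11385994e-01]
grip [313.66751644 203.37320719]
head [313.80382617   1.37353633]
```

View pics/w1b.png

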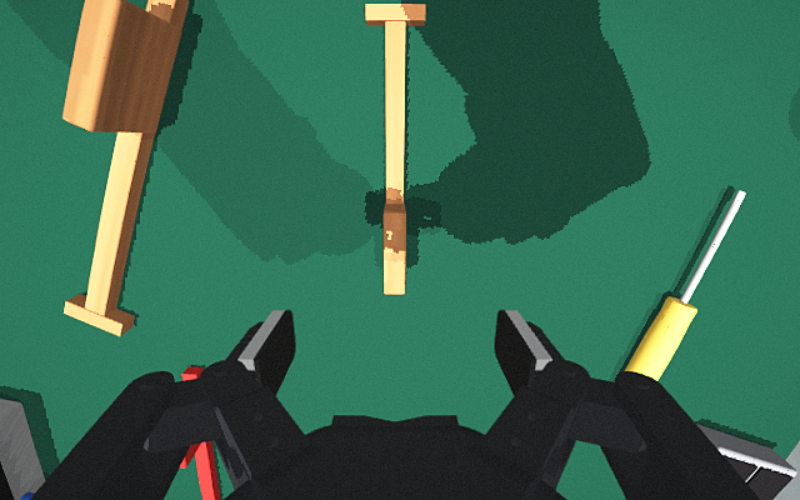

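The wrist view shows the small stick running straight up and down the picture. Its head is at (395,4) and its grip block around (395,240), within about 2 mm of the estimate. I'll crop the block before grasping.

```bash
python3 - <<'E'
from h import *
c=load('w1');im=c['color'][:,:,::-1].copy()
cv2.imwrite('pics/c3.png',cv2.resize(im[0:250,265:365],None,fx=2.4,fy=2.4,interpolation=cv2.INTER_CUBIC))
x=np.array([-.2412,.9705,0])# yaw 103.6
x=np.array([np.cos(np.radians(103.6)),np.sin(np.radians(103.6)),0]);y=np.array([-x[1],x[0],0])
for a,b,z in[(30,8,48),(30,-8,48),(-30,8,48),(-30,-8,48),(30,8,12),(-45,7,12),(-45,-7,12),(165,20,12),(165,-20,12)]:
    p=np.array([.442,-.281,z/1e3])+(x*a+y*b)/1e3
    q=proj(c,p);print(a,b,z,q,(q-[265,0])*2.4)
E
```

```text
30 8 48 [303.82150586 169.04242904] [ 93.17161406 405.7018297 ]
30 -8 48 [323.08882623 168.96729817] [139.41318296 405.5215156 ]
-30 8 48 [304.92481007 235.30490572] [ 95.81954416 564.73177372]
-30 -8 48 [322.81250753 235.24440488] [138.75001808 564.58657171]
30 8 12 [305.36234779 161.87565343] [ 96.86963471 388.50156823]
-45 7 12 [307.3982446  234.02555015] [101.75578705 561.66132035]
-45 -7 12 [320.93045241 233.97946957] [134.23308578 561.55072696]
165 20 12 [288.81644027   1.49604964] [57.15945666  3.59051914]
165 -20 12 [336.8650936    1.24433274] [172.47622464   2.98639858]
```

View pics/c3.png

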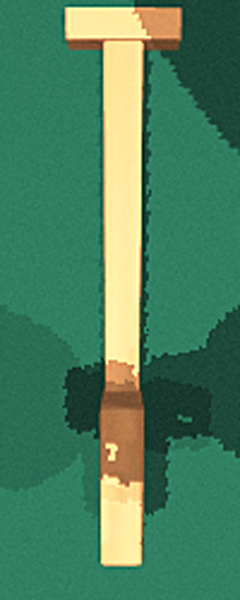

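The block's top runs from row 405 to 565 of the crop, as predicted. It sits about 2 mm to the right, so I shift +1 mm in x and descend to grip.

```bash
python3 -m handwheel '.001 .0005 -.04 0 0 0 1;.001 .0005 -.08 0 0 0 1;.001 .0005 -.105 0 0 0 1;.001 .0005 -.118 0 0 0 1;.001 .0005 -.122 0 0 0 1;.001 .0005 -.122 0 0 0 1;.001 .0005 -.122 0 0 0 -1;.001 .0005 -.122 0 0 0 -1;.001 .0005 -.122 0 0 0 -1;.001 .0005 -.122 0 0 0 -1;.001 .0005 -.122 0 0 0 -1;.001 .0005 -.122 0 0 0 -1' 90
```

```text
time_s: 2.55
position: [0.4446, -0.2812, 0.0288]
eef_rot: [0.0, 0.619, 0.786, -0.0]
contact_force: [0.1, 0.1, 5.8]
width: 0.175
finger_force: 87.9
```

```bash
python3 -m handwheel '0 0 .02 0 0 0 -1;0 0 .045 0 0 0 -1;.003 .03 .045 0 0 -.11 -1;.005 .06 .045 0 0 -.22 -1;.008 .08 .045 0 0 -.33 -1;.009 .09 .045 0 0 -.44 -1;.009 .09 .045 0 0 -.44 -1;.009 .09 .045 0 0 -.44 -1'
python3 - <<'E'
from h import *
s=manip.get_state();print(s['position'],s['contact_force'],s['ft_torque'])
c=cap('wrist','w2');im=c['color'][:,:,::-1].copy()
cap('top','t2')
cv2.imwrite('pics/w2b.png',cv2.resize(im,(800,500)))
# top crop of the same kind
cv2.imwrite('pics/t2c.png',cv2.resize(load('t2')['color'][155:265,230:410,::-1],None,fx=4.4,fy=4.4,interpolation=cv2.INTER_CUBIC))
E
```

```text
time_s: 3.35
position: [0.4534, -0.1912, 0.0733]
eef_rot: [0.0, 0.774, 0.633, -0.0]
contact_force: [-0.0, -0.3, -1.2]
width: 0.176
finger_force: 87.6
[ 0.45340331 -0.1912251   0.07329807] [-0.00268442 -0.32576601 -1.21944133] [-0.02271619  0.03842818 -0.03076526]
```

View pics/w2b.png

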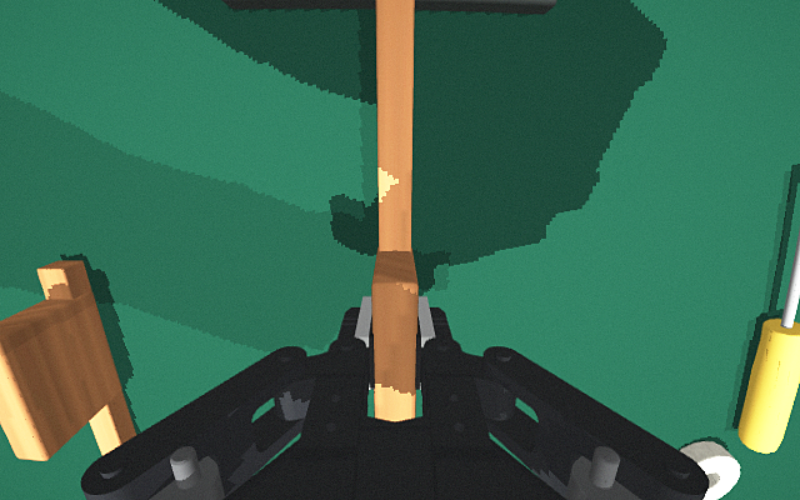

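Wrist view: the stick lies between the pads, in line with the tool. The bed's end edge crosses the top from (228,10) to (556,10).

```bash
python3 - <<'E'
from h import *
c=load('w2')
a=pix(c,228*.8,9*.8,.003);b=pix(c,556*.8,12*.8,.003);print(a,b,np.linalg.norm(a-b),np.degrees(np.arctan2(*(a-b)[1::-1])),(a+b)/2)
# stick bar centre at two rows, z top .073-.028+.012
z=.0733-.028+.012
p=pix(c,395.5*.8,5*.8,z);q=pix(c,394*.8,240*.8,z);print(p,q,np.degrees(np.arctan2(*(p-q)[1::-1])))
E
```

```text
[ 0.40024963 -0.03709825  0.003     ] [ 0.5612498  -0.07107185  0.003     ] 0.16454561952693394 168.08448232044373 [ 0.48074972 -0.05408505  0.003     ]
[ 0.47885831 -0.07125484  0.0573    ] [ 0.46103225 -0.15668585  0.0573    ] 78.21376067616194
```

View pics/t2c.png

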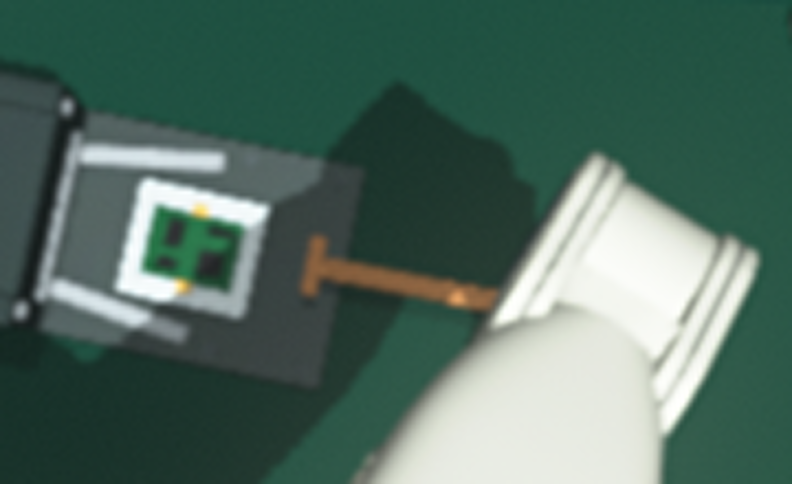

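```bash
python3 -m handwheel '-.003 .001 -.015 0 0 0 -1;-.003 .001 -.0275 0 0 0 -1;-.003 .001 -.0275 0 0 0 -1;0 .014 -.0275 0 0 0 -1;.002 .024 -.0275 0 0 0 -1;.0032 .030 -.0275 0 0 0 -1;.004 .034 -.0275 0 0 0 -1;.0048 .038 -.0275 0 0 0 -1;.0056 .042 -.0275 0 0 0 -1;.0065 .046 -.0275 0 0 0 -1;.0073 .050 -.0275 0 0 0 -1;.0073 .050 -.0275 0 0 0 -1'
```

```text
time_s: 4.65
position: [0.4606, -0.1405, 0.0457]
eef_rot: [-0.0, 0.775, 0.632, 0.0]
contact_force: [-0.6, -0.3, -0.8]
width: 0.173
finger_force: 87.7
```

```bash
python3 -m handwheel '.0008 .0039 0 0 0 0 -1;.0016 .0078 0 0 0 0 -1;.0025 .0117 0 0 0 0 -1;.0033 .0157 0 0 0 0 -1;.0041 .0196 0 0 0 0 -1;.0049 .0235 0 0 0 0 -1;.0057 .0274 0 0 0 0 -1;.0065 .0313 0 0 0 0 -1;.0074 .0353 0 0 0 0 -1;.0082 .0392 0 0 0 0 -1'
python3 - <<'E'
from h import *
cap('top','t3');a=load('t3')['color'][155:265,210:390,::-1]
cv2.imwrite('pics/t3c.png',cv2.resize(a,None,fx=4.4,fy=4.4,interpolation=cv2.INTER_CUBIC))
E
```

```text
time_s: 5.65
position: [0.4689, -0.1015, 0.0458]
eef_rot: [0.0, 0.775, 0.632, 0.0]
contact_force: [0.3, -2.3, -0.6]
width: 0.175
finger_force: 87.7
```

View pics/t3c.png

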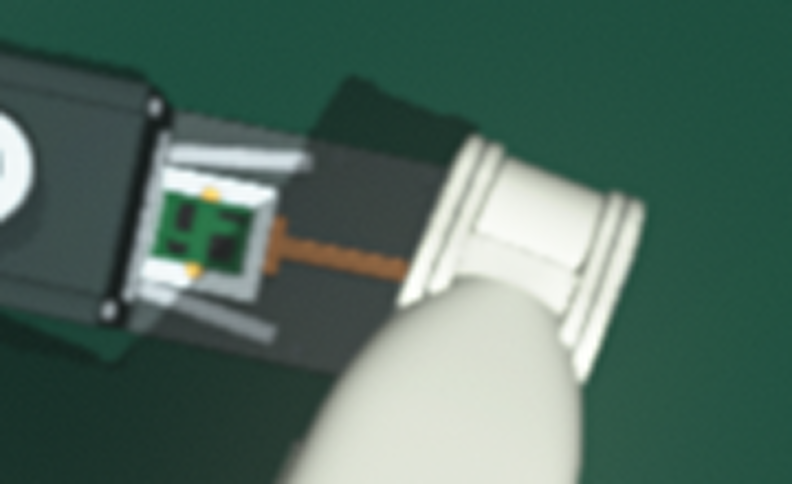

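The head sits squarely behind the tray, which has just entered the mouth. The drag is about 2 N.

```bash
python3 -m handwheel '.0012 .0059 0 0 0 0 -1;.0025 .0117 0 0 0 0 -1;.0037 .0176 0 0 0 0 -1;.0049 .0235 0 0 0 0 -1'; python3 -m handwheel '.0012 .0059 0 0 0 0 -1;.0025 .0117 0 0 0 0 -1;.0037 .0176 0 0 0 0 -1;.0049 .0235 0 0 0 0 -1;.0061 .0294 0 0 0 0 -1;.0074 .0352 0 0 0 0 -1'; python3 -m handwheel '.0012 .0059 0 0 0 0 -1;.0025 .0117 0 0 0 0 -1;.0037 .0176 0 0 0 0 -1;.0049 .0235 0 0 0 0 -1;.0061 .0294 0 0 0 0 -1;.0074 .0352 0 0 0 0 -1'
```

```text
time_s: 6.1
position: [0.4738, -0.0778, 0.0458]
eef_rot: [0.0, 0.775, 0.632, 0.0]
contact_force: [1.1, -3.0, -1.1]
width: 0.175
finger_force: 87.8
time_s: 6.7
position: [0.4813, -0.0427, 0.0458]
eef_rot: [0.0, 0.775, 0.632, -0.0]
contact_force: [1.1, -3.1, -0.5]
width: 0.174
finger_force: 87.8
time_s: 7.3
position: [0.4886, -0.0074, 0.0458]
eef_rot: [-0.0, 0.775, 0.632, -0.0]
contact_force: [1.1, -3.5, -0.1]
width: 0.172
finger_force: 87.8
```

```bash
cat > ok.py <<'E'
from h import *
s=manip.get_state();d=np.array([.2045,.979,0]);f=-s['contact_force']@d
print('push N %.2f lat %.2f x %.1f'%(f,s['contact_force'][:2]@[.979,-.2045],1e3*((s['position']-[.4807,-.054,0])@d)-35)); raise SystemExit(f>5.2)
E
H="python3 -m handwheel"
python3 -m handwheel '.0008 .0039 0 0 0 0 -1;.0016 .0078 0 0 0 0 -1;.0023 .0108 0 0 0 0 -1;.0025 .0117 0 0 0 0 -1' >/dev/null; python3 ok.py &&
python3 -m handwheel '.0002 .001 0 0 0 0 -1;.0004 .002 0 0 0 0 -1' >/dev/null; python3 ok.py &&
python3 -m handwheel '.0002 .001 0 0 0 0 -1;.0004 .002 0 0 0 0 -1' >/dev/null && python3 ok.py &&
python3 -m handwheel '.0002 .001 0 0 0 0 -1;.0004 .002 0 0 0 0 -1' >/dev/null && python3 ok.py &&
python3 -m handwheel '.0002 .001 0 0 0 0 -1;.0004 .002 0 0 0 0 -1' >/dev/null && python3 ok.py &&
python3 -m handwheel '.0002 .001 0 0 0 0 -1;.0004 .002 0 0 0 0 -1' >/dev/null && python3 ok.py
```

```text
push N 2.96 lat 1.58 x 24.0
push N 2.96 lat 1.58 x 24.0False
False
```

```bash
sed -i 's/SystemExit(f>5.2)/SystemExit(int(f>5.2))/' ok.py
python3 -m handwheel '.0002 .001 0 0 0 0 -1;.0004 .002 0 0 0 0 -1' >/dev/null && python3 ok.py &&
python3 -m handwheel '.0002 .001 0 0 0 0 -1;.0004 .002 0 0 0 0 -1' >/dev/null && python3 ok.py &&
python3 -m handwheel '.0002 .001 0 0 0 0 -1;.0004 .002 0 0 0 0 -1' >/dev/null && python3 ok.py &&
python3 -m handwheel '.0002 .001 0 0 0 0 -1;.0004 .002 0 0 0 0 -1' >/dev/null && python3 ok.py &&
python3 -m handwheel '.0002 .001 0 0 0 0 -1;.0004 .002 0 0 0 0 -1' >/dev/null && python3 ok.py &&
python3 -m handwheel '.0002 .001 0 0 0 0 -1;.0004 .002 0 0 0 0 -1' >/dev/null && python3 ok.py &&
python3 -m handwheel '.0002 .001 0 0 0 0 -1;.0004 .002 0 0 0 0 -1' >/dev/null && python3 ok.py &&
python3 -m handwheel '.0002 .001 0 0 0 0 -1;.0004 .002 0 0 0 0 -1' >/dev/null && python3 ok.py &&
python3 -m handwheel '.0002 .001 0 0 0 0 -1;.0004 .002 0 0 0 0 -1' >/dev/null && python3 ok.py &&
python3 -m handwheel '.0002 .001 0 0 0 0 -1;.0004 .002 0 0 0 0 -1' >/dev/null && python3 ok.py
```

```text
push N 2.31 lat 0.96 x 25.7
push N 2.10 lat 0.63 x 27.7
push N 2.44 lat 1.05 x 29.8
push N 2.93 lat 1.65 x 31.9
push N 2.13 lat 0.40 x 33.9
push N 2.39 lat 0.91 x 36.0
push N 1.44 lat 1.45 x 38.0
push N 2.94 lat 0.65 x 40.0
push N 3.14 lat 2.14 x 42.0
push N 2.66 lat 2.07 x 44.1
```

```bash

python3 -m handwheel '.0002 .001 0 0 0 0 -1;.0004 .002 0 0 0 0 -1' >/dev/null && python3 ok.py &&
python3 -m handwheel '.0002 .001 0 0 0 0 -1;.0004 .002 0 0 0 0 -1' >/dev/null && python3 ok.py &&
python3 -m handwheel '.0002 .001 0 0 0 0 -1;.0004 .002 0 0 0 0 -1' >/dev/null && python3 ok.py &&
python3 -m handwheel '.0002 .001 0 0 0 0 -1;.0004 .002 0 0 0 0 -1' >/dev/null && python3 ok.py &&
python3 -m handwheel '.0002 .001 0 0 0 0 -1;.0004 .002 0 0 0 0 -1' >/dev/null && python3 ok.py &&
python3 -m handwheel '.0002 .001 0 0 0 0 -1;.0004 .002 0 0 0 0 -1' >/dev/null && python3 ok.py &&
python3 -m handwheel '.0002 .001 0 0 0 0 -1;.0004 .002 0 0 0 0 -1' >/dev/null && python3 ok.py &&
python3 -m handwheel '.0002 .001 0 0 0 0 -1;.0004 .002 0 0 0 0 -1' >/dev/null && python3 ok.py &&
python3 -m handwheel '.0002 .001 0 0 0 0 -1;.0004 .002 0 0 0 0 -1' >/dev/null && python3 ok.py &&
python3 -m handwheel '.0002 .001 0 0 0 0 -1;.0004 .002 0 0 0 0 -1' >/dev/null && python3 ok.py &&
python3 -m handwheel '.0002 .001 0 0 0 0 -1;.0004 .002 0 0 0 0 -1' >/dev/null && python3 ok.py &&
python3 -m handwheel '.0002 .001 0 0 0 0 -1;.0004 .002 0 0 0 0 -1' >/dev/null && python3 ok.py
```

```text
push N 2.28 lat 2.07 x 46.1
push N 3.57 lat 2.31 x 48.2
push N 2.58 lat 0.48 x 50.3
push N 2.46 lat 1.06 x 52.3
push N 2.43 lat 1.74 x 54.3
push N 3.36 lat 0.86 x 56.4
push N 3.03 lat 1.51 x 58.4
push N 2.46 lat 1.62 x 60.4
push N 3.06 lat 2.95 x 62.5
push N 2.69 lat 2.19 x 64.5
push N 2.48 lat 2.22 x 66.6
push N 4.68 lat 2.38 x 68.6
```

```bash

python3 -m handwheel '.0001 .0005 0 0 0 0 -1;.0002 .001 0 0 0 0 -1' >/dev/null && python3 ok.py &&
python3 -m handwheel '.0001 .0005 0 0 0 0 -1;.0002 .001 0 0 0 0 -1' >/dev/null && python3 ok.py &&
python3 -m handwheel '.0001 .0005 0 0 0 0 -1;.0002 .001 0 0 0 0 -1' >/dev/null && python3 ok.py
```

```text
push N 6.16 lat 1.55 x 69.3
```

```bash

python3 -m handwheel '.0001 .0005 0 0 0 0 -1;.0002 .001 0 0 0 0 -1;.0002 .001 0 0 0 0 -1' >/dev/null; python3 ok.py; sleep 0
python3 -m handwheel '.0001 .0003 0 0 0 0 -1;.0001 .0005 0 0 0 0 -1;.0001 .0005 0 0 0 0 -1' >/dev/null; python3 ok.py
```

```text
push N 7.50 lat 1.69 x 70.0
push N 8.28 lat 1.58 x 70.2
```

```bash

python3 -m handwheel '.0001 .0005 0 0 0 0 -1;.0002 .001 0 0 0 0 -1;.0002 .001 0 0 0 0 -1' >/dev/null; python3 ok.py
python3 -m handwheel '.0001 .0005 0 0 0 0 -1;.0002 .001 0 0 0 0 -1;.0002 .001 0 0 0 0 -1' >/dev/null; python3 ok.py
```

```text
push N 10.89 lat 0.94 x 70.9
push N 15.13 lat 1.15 x 71.6
```

```bash

python3 -m handwheel '-.0001 -.0005 0 0 0 0 -1;-.0001 -.0005 0 0 0 0 -1;-.0001 -.0005 0 0 0 0 -1' >/dev/null; python3 ok.py
python3 -m handwheel '0 0 0 0 0 0 -1;0 0 0 0 0 0 -1;0 0 0 0 0 0 -1' >/dev/null; python3 ok.py
```

```text
push N 10.59 lat 0.45 x 71.4
push N 10.70 lat 1.19 x 71.5
```

```bash

python3 -m handwheel '0 0 0 0 0 0 -1;0 0 0 0 0 0 -1;0 0 0 0 0 0 -1;0 0 0 0 0 0 -1;0 0 0 0 0 0 -1' >/dev/null; python3 ok.py
python3 -m handwheel '0 -.0002 0 0 0 0 -1;-.0001 -.0004 0 0 0 0 -1;-.0001 -.0006 0 0 0 0 -1;-.0002 -.0008 0 0 0 0 -1;-.0002 -.001 0 0 0 0 -1;-.0002 -.0012 0 0 0 0 -1;-.0003 -.0014 0 0 0 0 -1;-.0003 -.0016 0 0 0 0 -1' >/dev/null; python3 ok.py
python3 -m handwheel '0 -.0002 0 0 0 0 -1;-.0001 -.0004 0 0 0 0 -1;-.0001 -.0006 0 0 0 0 -1;-.0002 -.0008 0 0 0 0 -1;-.0002 -.001 0 0 0 0 -1;-.0002 -.0012 0 0 0 0 -1;-.0003 -.0014 0 0 0 0 -1;-.0003 -.0016 0 0 0 0 -1' >/dev/null; python3 ok.py
python3 -m handwheel '0 -.0002 0 0 0 0 -1;-.0001 -.0004 0 0 0 0 -1;-.0001 -.0006 0 0 0 0 -1;-.0002 -.0008 0 0 0 0 -1;-.0002 -.001 0 0 0 0 -1;-.0002 -.0012 0 0 0 0 -1;-.0003 -.0014 0 0 0 0 -1;-.0003 -.0016 0 0 0 0 -1' >/dev/null; python3 ok.py
```

```text
push N 10.82 lat 0.52 x 71.4
push N 6.24 lat 0.81 x 70.5
push N 2.18 lat 1.84 x 69.5
push N -0.19 lat -0.82 x 67.8
```

```bash

python3 -m handwheel '-.0001 -.0005 0 0 0 0 -1;-.0003 -.0015 0 0 0 0 -1;-.0008 -.0039 0 0 0 0 -1;-.0020 -.0098 0 0 0 0 -1;-.0041 -.0196 0 0 0 0 -1;-.0061 -.0294 0 0 0 0 -1;-.0082 -.0392 0 0 0 0 -1;-.0102 -.049 0 0 0 0 -1;-.0123 -.0587 0 0 0 0 -1;-.0143 -.0685 0 0 0 0 -1;-.0164 -.0783 0 0 0 0 -1;-.0184 -.0881 0 0 0 0 -1'
python3 -m handwheel '-.0041 -.0196 0 0 0 0 -1;-.0082 -.0392 .005 0 0 0 -1;-.0123 -.0587 .02 0 0 0 -1;-.0164 -.0783 .035 0 0 0 -1;-.0204 -.0979 .035 0 0 0 -1;-.0245 -.1175 .035 0 0 0 -1;-.0286 -.137 .035 0 0 0 -1;-.0307 -.147 .035 0 0 0 -1;-.0307 -.147 .035 0 0 0 -1'
```

```text
time_s: 18.2
position: [0.4811, -0.042, 0.0458]
eef_rot: [0.0, 0.775, 0.632, -0.0]
contact_force: [0.4, -0.6, -1.7]
width: 0.176
finger_force: 87.7
time_s: 19.1
position: [0.4503, -0.1893, 0.0807]
eef_rot: [0.0, 0.776, 0.631, -0.0]
contact_force: [-0.6, -0.3, -1.6]
width: 0.177
finger_force: 87.7
```

```bash

python3 -m handwheel '-.002 -.03 0 0 0 .13 -1;-.005 -.06 0 0 0 .26 -1;-.008 -.09 0 0 0 .38 -1;-.008 -.092 0 0 0 .44 -1;-.008 -.092 0 0 0 .44 -1;-.008 -.092 -.025 0 0 .44 -1;-.008 -.092 -.040 0 0 .44 -1;-.008 -.092 -.048 0 0 .44 -1;-.008 -.092 -.0505 0 0 .44 -1;-.008 -.092 -.0515 0 0 .44 -1;-.008 -.092 -.0515 0 0 .44 -1'
python3 -m handwheel '0 0 0 0 0 0 -.4;0 0 0 0 0 0 0;0 0 0 0 0 0 .4;0 0 0 0 0 0 1;0 0 0 0 0 0 1;0 0 0 0 0 0 1;0 0 0 0 0 0 1;0 0 .02 0 0 0 1;0 0 .05 0 0 0 1;0 0 .1 0 0 0 1;0 0 .14 0 0 0 1;0 0 .14 0 0 0 1'
python3 -m handwheel '-.04 -.03 0 0 0 0 1;-.08 -.06 0 0 0 0 1;-.12 -.1 0 0 0 0 1;-.12 -.14 0 0 0 0 1;-.12 -.14 0 0 0 0 1;-.12 -.14 0 0 0 0 1'
python3 - <<'E'
from h import *
cap('top','t4');cap('scene','s4')
cv2.imwrite('pics/f.png',np.vstack([cv2.resize(load('t4')['color'][130:290,140:440,::-1],(560,299)),cv2.resize(load('s4')['color'][120:280,100:400,::-1],(560,299))]))
E
```

```text
time_s: 20.2
position: [0.443, -0.2801, 0.0298]
eef_rot: [0.0, 0.619, 0.786, 0.0]
contact_force: [0.3, 0.6, -0.9]
width: 0.174
finger_force: 87.7
time_s: 21.4
position: [0.4443, -0.2816, 0.1747]
eef_rot: [0.004, 0.619, 0.786, -0.0]
contact_force: [0.7, -1.0, 0.4]
width: 0.998
finger_force: 0.0
time_s: 22.0
position: [0.3219, -0.4207, 0.1684]
eef_rot: [-0.001, 0.619, 0.785, 0.0]
contact_force: [0.3, 0.7, -0.3]
width: 1.0
finger_force: 0.0
```

View pics/f.png

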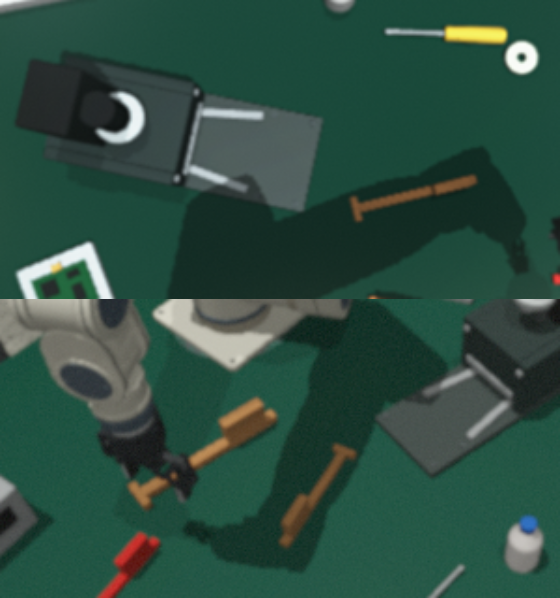

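The stick lies upright and released on the bench, clear of the bed. The tray is inside the guard, out of sight, and the other objects are where they were.

```bash
python3 -c "
from cell import manip
print(manip.close_job())"
```

```text
the job is handed in; nothing more can be done
None
```

The job is handed in at about 22 s: I fed the tray to the buffer, held it there at about 10.7 N (highest reading 15.1 N), eased the stick off gently, and laid and released it clear of the bed; that the tray still touches the buffer is inferred from the force readings, as it is hidden in the guard.

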